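# Change over the mould in the cigar press bed

## Robot

A 7-joint arm with a two-finger parallel gripper is mounted at the origin on the work surface. World frame = base frame: x ahead of the robot, y to its left, z up, the work surface at z = 0. Lengths are in m, angles in rad, forces in N, time in s.
With the tool pointing down it reaches from about 0.4 to 0.9 m from the base axis. Payload 5.6 kg.
Tool frame: the origin (TCP) lies on the centre line of the jaws, within the pads' length; the fingertips stand 22 mm ahead of it and the grasp point (between the pads) lies 3 mm ahead of it; z points along the fingers, y is the line along which they close (so a half turn about z gives the same grasp; the last joint's range is limited). The gripper opens to 92 mm and grips with 3 to 60 N. Pads are 20 mm wide; open, the fingers measure 128 mm over their backs; the gripper's body (75 mm by 189 mm) begins 69 mm behind the grasp point.
Start: joints at [-1.201, 0.468, -0.012, 1.603, 0.006, 1.071, -0.056], TCP at [0.261, 0.595, 0.237] pointing down, gripper open.
Joint ranges: [-2.53, 2.53], [-0.31, 2.02], [-1.57, 1.55], [0.28, 2.44], [-1.29, 4.43], [0.15, 1.84], [-2.92, 2.92]. Speed limits (rad/s): [2.57, 2.57, 3.14, 3.14, 3.14, 3.14, 3.14].

## Interface

Orientations are given as a rotation vector (axis times angle).
In Python, from station import env, optics gives the robot as it stands. Calls block until the motion is done:
- env.move_to(position, orientation): joint-space move of the TCP to a pose.
- env.line_to(position, attitude=None, velocity=0.15, contact_N=None): straight line of the TCP; attitude=None keeps the orientation; velocity is the mean speed in m/s. With contact_N (N) it stops when the force on the tool has changed by that much, and returns True; else False.
- env.move_joints(angles): joint-space move.
- env.ungrasp() and env.grasp(squeeze=None): open the fingers fully, or close them until they stop; squeeze is the grip in N (None keeps the last).
- env.sleep(seconds).
- env.solve_ik(position, orientation): joint angles nearest the present ones, or None.
- optics.grab_frame(name): name is "scene" or "top" or "wrist"; returns a dict with "img" (480x640x3 uint8, red, green, blue), "z_map" (480x640 float32, m along the optical axis (not along the pixel's ray), 0 where there is no reading), "fovy" (degrees; the focal length in pixels is half the picture's height over the tangent of half this angle, whatever the lens; pixels are square), "cx", "cy" (the principal point, pixels), "world_to_cam" (4x4, takes a point from world to camera coordinates). Camera axes: x right, y down, z forward; pixel columns grow to the right and rows downward; lengths in m; the calibration is good to about 2 mm. A picture is of the moment at which its call begins.
A pose or a line that the arm cannot do raises env.MotionError and nothing moves.
- env.sign_off(): hands the job in; it is judged then, once.
Readings, each from a call of its own:
- env.read_time(): time.
- env.read_qpos(): joint angles.
- env.read_qd(): joint speeds.
- env.read_effort(): joint torques, N m.
- env.read_position(): TCP position.
- env.read_eef_rot(): TCP orientation.
- env.read_force(): force on the tool from outside, world axes, zero at the start.
- env.read_ft_torque(): the same for the moment, N m.
- env.read_finger_gap(): opening from 0.0 (shut) to 1.0 (fully open).
- env.read_grasp_force(): force on a finger pad.
Only numpy, scipy, OpenCV 4.12 (cv2) and the standard library are available. Lean on these libraries where they do the work, as an engineer would, in place of code of your own. Each camera call takes 0.05 s, during which the arm holds its last target. There are 200 camera calls.

## Task

First clear the press bed: pick up the wooden spacer bar lying across it and lay it flat in the low wooden tray. Then pull the green mould off the sloping rack, straight out against its two sprung catches, and seat it rib up, flat and fully home in the press bed's pocket. Set both down gently without dropping them, leave the other two moulds clipped on the rack, and do not disturb the other things on the bench.

Things in the scene. Friction and masses are not known exactly. Their poses are not given: they have to be found in the camera images.
- mould_green: Green cigar-mould half, 0.2 to 0.45 kg; origin: centre of underside, z out of its top. Base 140 (x) x 60 (y) x 10 mm, with a channel 33 mm wide, 10 mm deep across the middle of its underside (along y) for the rack's rail; on it a layer 120 x 60 mm up to z = 20, leaving a 10 mm ledge at each end. Starts in any rack place, lying on the slope: x up the slope, z 40 degrees from vertical.
- green_rib (a point): Top centre of the green mould's grip rib, 52 mm above its underside, axes as the mould's. The rib is 90 mm long (x), 24 mm wide (y) and 32 mm high (from z = 20 to 52 mm of the mould). A dark groove runs along each side of it.
- mould_orange: Orange mould half, the same in size and build as mould_green, also clipped on the rack, in one of the other two places. It stays there.
- mould_blue: Blue mould half, the same in size and build as mould_green, also clipped on the rack, in one of the other two places. It stays there.
- rack: Wooden mould rack, fixed, left or right; 270 mm wide (y), 190 mm high at the back. Origin: on the table under the middle of its sloping board. The board faces the robot and up: it rises to the rack's +x at 40 degrees; its normal is (-0.643, 0, 0.766) in the rack's frame. Three places for moulds, at y = -88, 0, +88 mm (each mould within 4 mm of that), undersides on the board.
- rail (a point): Centre of the board's surface, 90 mm above the rack's origin, axes as the rack's. The rail, 30 mm wide and 8 mm high, runs across here along y and keeps moulds from moving along the slope. At both ends of each mould a brass flap catch, sprung shut, reaches 4 mm over its ledge. Pulled by the rib along the board's normal with about 12 to 20 N, the mould swings them up; they let go 15 to 20 mm out.
- press_bed: Grey press bed plate, fixed, 200 mm (x) by 116 mm (y), 24 mm high; origin at the centre of its underside. It may stand left or right. In its top is a pocket (see pocket). At the corners (+87, +45) and (-87, -45) mm stand two steel guide pillars, 18 mm thick, whose tops are 84 mm above the table.
- pocket (a point): Centre of the pocket's flat floor, 14 mm above the table; axes as the press bed's. The pocket is 144 (x) x 64 mm (y), 10 mm deep, with a 3 mm chamfer at its mouth: 2 mm of play on each side of a mould, which goes in base down, its length along x, either end first. When home, the mould's origin is here and its end ledges are flush with the plate's top.
- spacer: Light wooden spacer bar, about 0.1 kg, 120 mm (x) by 28 by 28 mm; origin at the centre of its underside. It lies on the press bed's top, across the pocket (within about 17 degrees of the bed's y axis).
- spacer_center (a point): Middle of the spacer bar, 14 mm above its underside.
- tray: Low open dark wooden tray, fixed, between rack and press bed: 170 mm (x) by 104 mm (y), 22 mm high, walls and floor 5 mm; inside 160 by 94 mm. Origin at the centre of its underside.
- glue_jar: Amber glue jar, 56 mm thick, 85 mm high, behind the press bed. Bystander.
- cutter: Black and brass table cutter, 36 x 70 mm, 54 mm high, in front of the press bed. Bystander.
- spray: White bottle, 60 mm thick, 160 mm high, beyond the tray. Bystander.
- cigar_box: Black closed box, 130 x 190 x 45 mm, on the far left. Bystander.
- mug: Blue mug, 80 mm wide, 90 mm high, on the far right. Bystander.
- brush: Hand brush lying crosswise in front of the rack, about 200 mm long and 20 mm high. Bystander.

How it is judged:
By the outcome, as a careful person would: the job done as asked, in the order asked, and still so for the second after the job is handed in, with the robot touching nothing.
It also fails if it takes over 58 s, if anything falls off the work surface, if the arm or the gripper's body presses on something with over 40 N, if the wrist force passes 120 N, or if a joint passes its speed limit or range.

## Working session

There is one attempt and no reset: what is moved stays moved. The work goes in short steps, each a Python script; the robot and the scene stay as the last script left them, time stands still between calls to the robot, and variables do not carry over. Pictures are saved under pics/ and viewed, at most 10 in all, crops included, and the job is handed in when it is done.

```bash
ls; mkdir -p pics; cat > h.py <<'E'
import numpy as np, cv2
from station import env, optics
from scipy.spatial.transform import Rotation as R
def cloud(f):
    z=f["z_map"]; h,w=z.shape; fl=h/2/np.tan(np.radians(f["fovy"])/2)
    v,u=np.mgrid[:h,:w]
    p=np.stack([(u-f["cx"])/fl*z,(v-f["cy"])/fl*z,z],-1)
    T=np.linalg.inv(f["world_to_cam"])
    P=p@T[:3,:3].T+T[:3,3]; P[z<=0]=np.nan
    return P
E
python3 - <<'E'
from h import *
for n in("scene","top"):
    f=optics.grab_frame(n); cv2.imwrite(f"pics/{n}0.png",f["img"][...,::-1]); np.savez(f"{n}0.npz",**f)
    print(n,f["fovy"],f["cx"],f["cy"],np.linalg.inv(f["world_to_cam"]).round(3).tolist(),(f["z_map"]>0).mean())
print(env.read_time(),env.read_eef_rot(),env.read_force())
E
```

```text
pics
scene 47.57379428024143 317.61965216998146 237.27916685966076 [[0.565, 0.57, -0.596, 1.305], [0.825, -0.372, 0.426, -0.526], [0.021, -0.732, -0.681, 0.949], [0.0, 0.0, 0.0, 1.0]] 0.9768326822916666
top 47.125162140518334 316.3294405105551 244.40655025601262 [[0.027, -0.997, 0.077, 0.446], [-0.999, -0.028, -0.015, 0.03], [0.018, -0.077, -0.997, 1.632], [0.0, 0.0, 0.0, 1.0]] 0.996083984375
0.1 [-6.43826643e-01 -3.07472638e+00  2.46881465e-03] [ 1.45080108  0.09660582 -0.10181119]
```

View pics/top0.png

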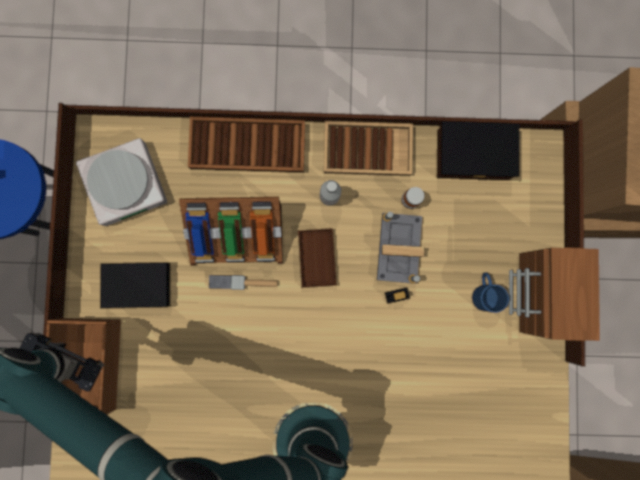

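View pics/scene0.png

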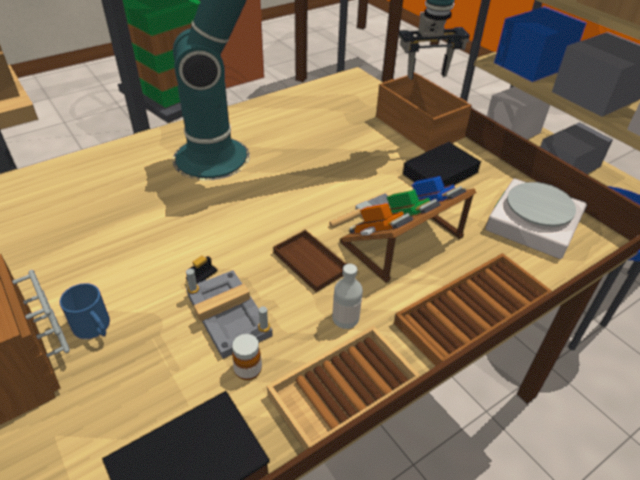

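The top view shows the rack at left (pixel 232,230) with green in the middle place at (231,228). The tray is at (318,258), the press bed at (401,248), and the spacer across the bed at (402,250). The scene view agrees: nothing lies between them but the spray bottle beyond the tray, with the brush in front of the rack. Next I'll take coarse positions.

```bash
cat >> h.py <<'E'
def rect(P2):
    """min-area rectangle of metric points: centre, angle of long axis, (long, short)"""
    (c,s,a)=cv2.minAreaRect((P2*1000).astype(np.float32))
    a=np.radians(a if s[0]>=s[1] else a+90); a=(a+np.pi/2)%np.pi-np.pi/2
    return np.array(c)/1000,a,sorted(s)[::-1]
def blob(m):
    n,l,st,_=cv2.connectedComponentsWithStats(m.astype(np.uint8))
    return l==1+np.argmax(st[1:,4])
E
python3 - <<'E'
from h import *
f=dict(np.load("top0.npz")); P=cloud(f); hsv=cv2.cvtColor(f["img"],cv2.COLOR_RGB2HSV).astype(int)
H,S,V=hsv[...,0],hsv[...,1],hsv[...,2]
win=lambda u0,u1,v0,v1:(np.mgrid[:480,:640][1]>=u0)&(np.mgrid[:480,:640][1]<u1)&(np.mgrid[:480,:640][0]>=v0)&(np.mgrid[:480,:640][0]<v1)
def rep(n,m):
    m=blob(m); p=P[m]; p=p[~np.isnan(p[:,0])]; c,a,s=rect(p[:,:2]); print(n,c.round(4),np.degrees(a).round(1),np.round(s),"z",np.percentile(p[:,2],[5,50,95]).round(3),len(p))
b=win(370,430,205,290)
rep("spacer",b&(S>70)&(P[...,2]>.035))
rep("bed",b&(S<60)&(P[...,2]>.008)&(P[...,2]<.07))
rep("tray",win(290,345,220,295)&(V<120)&(P[...,2]<.05))
r=win(170,295,185,275)
for n,lo,hi in(("green",50,75),("blue",100,125),("orange",3,14)):
    rep(n,r&(H>lo)&(H<hi)&(S>150)&(V>70))
rep("rack",r&(P[...,2]>.012)&(np.mgrid[:480,:640][0]<268))
E
```

```text
spacer [ 0.5579 -0.2442] 87.8 [120.  28.] z [0.044 0.051 0.057] 411
bed [ 0.5676 -0.2392] -3.7 [200. 118.] z [0.01  0.021 0.029] 2098
tray [0.5479 0.0134] 5.5 [204. 135.] z [-0.002  0.005  0.023] 2315
green [0.5813 0.2466] -0.0 [97. 28.] z [0.111 0.138 0.156] 275
blue [0.5811 0.3322] 2.4 [107.  57.] z [0.11  0.139 0.155] 392
orange [0.5985 0.1599] -1.3 [145. 100.] z [0.049 0.129 0.152] 813
rack [0.5951 0.2436] -87.2 [272. 178.] z [0.035 0.124 0.158] 6385
```

```bash
cat >> h.py <<'E'
def pose(z,y):
    """rotation vector for tool z and jaw (y) directions"""
    z=np.array(z,float); z/=np.linalg.norm(z); y=np.array(y,float); y-=z*(y@z); y/=np.linalg.norm(y)
    return R.from_matrix(np.stack([np.cross(y,z),y,z],1)).as_rotvec()
def down(a): return pose([0,0,-1],[np.cos(a),np.sin(a),0])
def snap(n,name="wrist"):
    f=optics.grab_frame(name); cv2.imwrite(f"pics/{n}.png",f["img"][...,::-1]); np.savez(n+".npz",**f); return f
E
python3 - <<'E'
from h import *
Rm=R.from_rotvec(env.read_eef_rot()).as_matrix(); p=env.read_position()
print(Rm.round(2).tolist())
f=optics.grab_frame("wrist"); T=np.linalg.inv(f["world_to_cam"]); print("cam in tool",(Rm.T@(T[:3,3]-p)).round(3),(Rm.T@T[:3,:3]).round(2).tolist(),f["fovy"])
env.line_to([.30,.56,.36],velocity=.3)
for a in(-.04,np.pi-.04):
    q=env.solve_ik([.56,-.24,.36],down(a)); print(a,None if q is None else np.round(q,2))
q2=[(env.solve_ik([.58,.25,.3],pose([.643,0,-.766],[0,s,0]))) for s in(1,-1)]; print(q2,env.read_time())
E
```

```text
[[-0.92, 0.4, -0.0], [0.4, 0.92, -0.0], [-0.0, -0.0, -1.0]]
cam in tool [ 0.065  0.    -0.149] [[0.0, -0.97, -0.23], [1.0, -0.0, 0.0], [-0.0, -0.23, 0.97]] 68.83403759473586
-0.04 [-0.37  0.41  1.    1.6  -0.35  1.32  0.63]
3.101592653589793 [-0.53  0.59  1.36  1.61 -0.59  1.42 -2.3 ]
[array([-0.89925543,  0.14409145,  0.27109586,  2.08207096,  0.85077311,
        0.48348511,  0.24762481]), array([-0.76659426,  0.14670493,  0.12512698,  2.07421277,  0.88371732,
        0.50105653, -2.921287  ])] 0.75
```

```bash
python3 - <<'E'
from h import *
env.move_to([.56,-.22,.26],down(-.04)); env.sleep(.2); snap("w1"); print(env.read_time(),env.read_qpos().round(2),env.read_position())
E
```

```text
3.9083 [-0.39  0.49  0.97  1.75 -0.45  1.14  0.68] [ 0.56017241 -0.21970528  0.25999797]
```

View pics/w1.png

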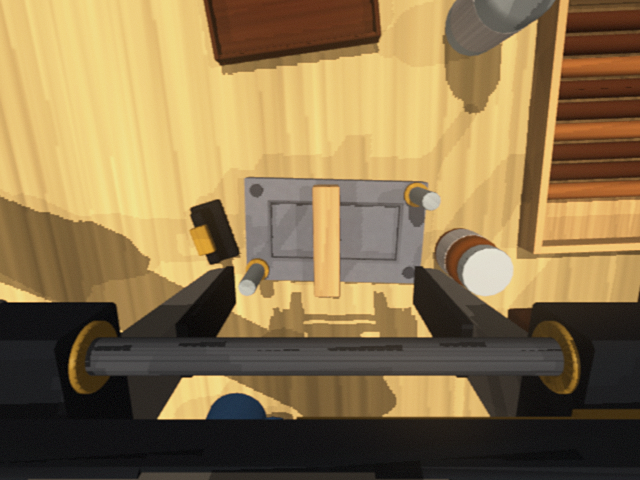

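The wrist view shows the spacer centred at about (327,241). The bed's corners are at (246,177) to (428,283), with the pocket mouth running from (270,202) to (402,259). The pillars are at (430,199) and (247,286). Part of the tray is visible at the top, around (300,30).

```bash
cat >> h.py <<'E'
def rays(f,uv,zp):
    """cast pixels uv onto the horizontal plane z=zp"""
    fl=240/np.tan(np.radians(f["fovy"])/2); uv=np.asarray(uv,float); T=np.linalg.inv(f["world_to_cam"])
    d=np.c_[(uv[:,0]-f["cx"])/fl,(uv[:,1]-f["cy"])/fl,np.ones(len(uv))]@T[:3,:3].T
    return (T[:3,3]+d*((zp-T[2,3])/d[:,2])[:,None])[:,:2]
def uvs(m): v,u=np.nonzero(m); return np.c_[u,v]
E
python3 - <<'E'
from h import *
f=dict(np.load("w1.npz")); P=cloud(f); hsv=cv2.cvtColor(f["img"],cv2.COLOR_RGB2HSV).astype(int); S,V=hsv[...,1],hsv[...,2]
Z=P[...,2]; W=np.zeros((480,640),bool); W[165:300,235:440]=1
def rep(n,m,zp):
    m=blob(m); z=Z[m]; r=rect(rays(f,uvs(m),zp)); print(n,r[0].round(4),np.degrees(r[1]).round(2),np.round(r[2],1),"z",np.nanpercentile(z,[5,50,95]).round(4))
    return m
sp=rep("spacer",W&(Z>.047)&(Z<.058)&(S>60),.052)
bedm=W&(S<70)&(Z>.019)&(Z<.030)
rep("bed top",bedm,.024)
# robust bed edges: percentile extents in the bed axes
p=rays(f,uvs(blob(bedm)),.024)
pk=W&(Z>.010)&(Z<.0185)&(S<70); pk[:, :262]=0; pk[:,408:]=0; pk[:198]=0; pk[263:]=0
sides=[]
for sgn in(-1,1):
    u0=327
    m=pk.copy(); m[:, (u0-18 if sgn<0 else 0):(640 if sgn<0 else u0+18)]=0
    m=rep("pocket part",m,.014); sides.append(m)
m=sides[0]|sides[1]; r=rect(rays(f,uvs(m),.014)); print("pocket floor",r[0].round(4),np.degrees(r[1]).round(2),r[2])
for n,c in(("pil+",(430,199)),("pil-",(247,286))):
    m=np.zeros_like(W); m[c[1]-16:c[1]+16,c[0]-16:c[0]+16]=1; m&=(Z>.079)&(Z<.09); 
    if m.any(): print(n,rays(f,uvs(m),.084).mean(0).round(4),m.sum(),np.ptp(rays(f,uvs(m),.084),0))
E
```

```text
spacer [ 0.5617 -0.2445] 88.33 [119.2  27. ] z [0.051  0.0523 0.0536]
bed top [ 0.5713 -0.2391] -3.64 [199.2 116.4] z [0.0222 0.0243 0.0258]
pocket part [ 0.5203 -0.2371] 86.93 [64.6 42.2] z [0.0131 0.0144 0.0157]
pocket part [ 0.6141 -0.243 ] 87.76 [64.9 61.7] z [0.0131 0.0144 0.0158]
pocket floor [ 0.5719 -0.2407] -3.68 [146.1894989013672, 64.8084487915039]
pil+ [ 0.6603 -0.1994] 298 [0.01775425 0.01775421]
pil- [ 0.4827 -0.2774] 255 [0.01719924 0.01790442]
```

```bash
python3 - <<'E'
from h import *
o=down(np.radians(-1.67)); c=[.5617,-.2445]
env.move_to(c+[.10],o); hit=env.line_to(c+[.0655],velocity=.1,contact_N=8)
env.grasp(12); print(hit,env.read_position(),env.read_finger_gap()*92,env.read_grasp_force())
env.line_to(c+[.18],velocity=.15); print(env.read_force(),env.read_finger_gap()*92)
q=[env.solve_ik([.54,.013,.2],down(np.radians(a))) for a in(88,-92)]; print([None if x is None else x.round(2) for x in q],env.read_time())
snap("w2")
env.move_to([.53,.013,.2],down(np.radians(88 if q[1] is None or (q[0] is not None and abs(q[0]-env.read_qpos()).max()<abs(q[1]-env.read_qpos()).max()) else -92)))
env.sleep(.2);snap("w3"); print(env.read_position(),R.from_rotvec(env.read_eef_rot()).as_matrix().round(2).tolist(),env.read_time(),env.read_finger_gap()*92)
E
```

```text
False [ 0.56168742 -0.24451418  0.06549764] 27.58625874145815 11.999872326850891
[ 0.60450135  0.24607751 -0.7931689 ] 27.56463640448689
[array([-0.56,  0.35,  0.58,  1.94, -0.24,  0.92,  1.68]), array([-1.03,  0.7 ,  1.36,  1.96, -0.77,  1.14, -0.96])] 6.9917
[0.53010371 0.01172121 0.19974501] [[-1.0, 0.04, -0.0], [0.04, 1.0, -0.0], [0.0, -0.0, -1.0]] 8.3083 27.634402395403736
```

View pics/w3.png

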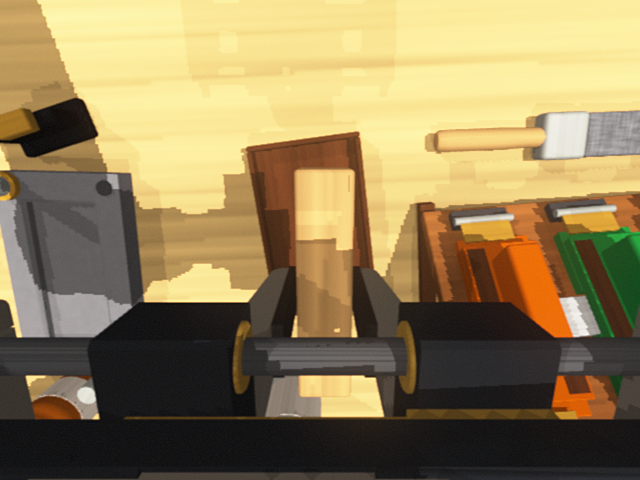

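The near end of the tray shows outer corners at (247,149) and (358,132). In w1 the −y long edge ran from (218,62) to (380,41). The bar is level in the jaws, centred at about (325,280).

```bash
python3 - <<'E'
from h import *
f=dict(np.load("w3.npz")); g=dict(np.load("w1.npz")); t=dict(np.load("top0.npz"))
a=rays(f,[(247,149),(358,132),(265,232),(367,232)],.022); b=rays(g,[(218,62),(380,41)],.022)
print(a.round(4).tolist(),b.round(4).tolist(),np.linalg.norm(a[0]-a[1]),np.linalg.norm(b[0]-b[1]))
print("tops of tray from w1: z",[cloud(g)[v,u,2].round(3) for u,v in((222,58),(376,39),(300,50))])
# top view, dark-brown mask by saturation/value
hsv=cv2.cvtColor(t["img"],cv2.COLOR_RGB2HSV).astype(int); m=np.zeros((480,640),bool); m[215:300,290:350]=1
m&=(hsv[...,2]<105)&(hsv[...,1]>120); m=blob(m); r=rect(rays(t,uvs(m),.015)); print(r[0],np.degrees(r[1]),r[2])
d=b[1]-b[0]; print("edge yaw",np.degrees(np.arctan2(d[1],d[0])),"near-end yaw",np.degrees(np.arctan2(*(a[1]-a[0])[::-1]))-90)
e=np.array([d[1],-d[0]])/np.linalg.norm(d); print("centre from w1 edge", b.mean(0)-52e-3*e)
# spacer offset along itself in the hand (w2/w3 bar ends at height)
P=cloud(f); 
h2=cv2.cvtColor(f["img"],cv2.COLOR_RGB2HSV).astype(int); zz=P[...,2]
m=(zz>.17)&(zz<.205)&(h2[...,1]>50); m[:160]=0; m[400:]=0; m[:,:285]=0; m[:,365:]=0
u=uvs(blob(m)); p=P[u[:,1],u[:,0]]; print("bar",p.min(0),p.max(0),np.nanmedian(p[:,2]))
E
```

```text
[[0.4578, -0.055], [0.4469, 0.0453], [0.535, -0.0447], [0.5387, 0.0525]] [[0.4593, -0.0589], [0.6232, -0.046]] 0.10092934952164945 0.1644408245202537
tops of tray from w1: z [np.float64(0.021), np.float64(0.012), np.float64(0.014)]
[0.53232825 0.00212034] 5.78341913223266 [166.46766662597656, 101.88878631591797]
edge yaw 4.493297580426242 near-end yaw 6.2040029945712405
centre from w1 edge [ 0.53719276 -0.0005793 ]
bar [ 0.47105811 -0.00761811  0.17450142] [0.5558954  0.03246467 0.20495439] 0.18668531826538742
```

```bash
python3 - <<'E'
from h import *
o=down(np.radians(95.5)); c=[.5365,-.006]
env.move_to(c+[.11],o); env.line_to(c+[.056],velocity=.1)
hit=env.line_to(c+[.0455],velocity=.03,contact_N=2.5); p=env.read_position(); print(hit,p,env.read_force())
env.ungrasp(); print(env.read_force(),env.read_finger_gap())
env.line_to(c+[.20],velocity=.2)
o2=pose([.643,0,-.766],[0,1,0]); q=env.solve_ik([.42,.24,.33],o2); print(q,env.read_time())
snap("w4"); P=cloud(dict(np.load("w4.npz")))
env.move_to([.46,.24,.30],o2) ; env.sleep(.2); snap("w5"); print(env.read_time(),env.read_position())
E
```

```text
True [ 0.53685593 -0.00586605  0.04606394] [0.28278602 0.49622752 3.04690675]
[ 0.6136099  -0.29408848  0.13521088] 0.9998516397999014
[-0.37763368 -0.12183107 -0.49526143  2.25536037  0.79449455  0.6757135
  0.13169844] 11.7917
13.6833 [0.46024398 0.23965902 0.29974872]
```

```bash
python3 -c "
import cv2,numpy as np
a=cv2.imread('pics/w4.png');b=cv2.imread('pics/w5.png');cv2.imwrite('pics/w45.png',cv2.resize(np.vstack([a[:300],b[:300]]),(640,600)))"
```

```text
(no output)
```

View pics/w45.png

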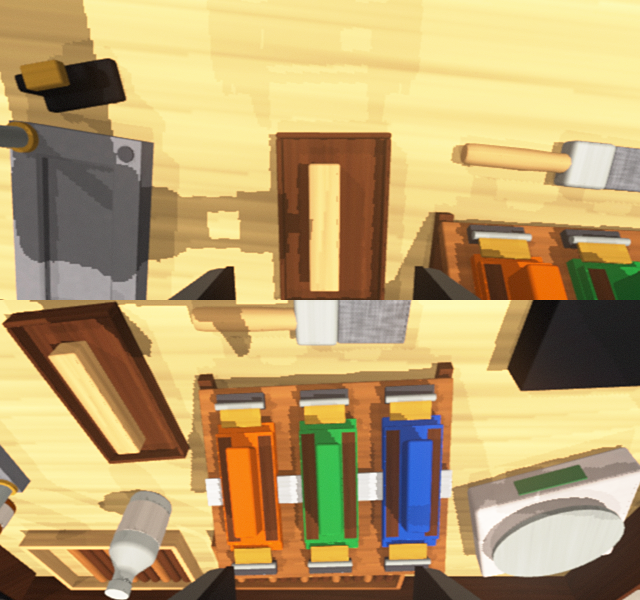

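The spacer lies flat in the tray: in the upper half of the picture it sits at (323,228) inside the walls. The lower half shows the rack, with orange at (247,485), green at (328,483) and blue at (412,480), and brass catches at both ends of each mould. Next I'll measure the green rib.

```bash
cat > rib.py <<'E'
from h import *
def measure(f,verbose=True):
    P=cloud(f); hsv=cv2.cvtColor(f["img"],cv2.COLOR_RGB2HSV).astype(int); H,S,V=hsv[...,0],hsv[...,1],hsv[...,2]
    W=np.zeros((480,640),bool); W[60:290,195:470]=1; out={}; psi=np.radians(2.8)
    for it in range(3):
        n=np.array([-.6428*np.cos(psi),-.6428*np.sin(psi),.766]); y=np.array([-np.sin(psi),np.cos(psi),0]); x=np.cross(y,n); A=np.stack([x,y,n]); an=[]
        for k,lo,hi in(("green",45,80),("blue",100,125),("orange",3,14)):
            m=blob(W&(H>=lo)&(H<=hi)&(S>120)&(V>60)); p=P[m]; p=p[~np.isnan(p[:,0])]; h=p@n
            top=np.percentile(h,97); q=p[abs(h-top)<.006]; q=q[abs((q@n)-np.median(q@n))<.004]
            c,a,s=rect((q@A.T)[:,:2]); bc,ba,bs=rect((p@A.T)[:,:2])
            nn=np.linalg.svd(q-q.mean(0),full_matrices=False)[2][2]; nn*=np.sign(nn[2])
            out[k]=(np.r_[c,np.median(q@n)]@A,a,s,len(q),nn); an.append(a)
            if verbose and it==2: print(k,out[k][0].round(4),"yaw",np.degrees(psi+a).round(2),np.round(s,1),len(q),"n az/tilt",np.degrees(np.arctan2(-nn[1],-nn[0])).round(2),np.degrees(np.arccos(nn[2])).round(2),"outline",(np.r_[bc,0]@A).round(4),np.degrees(ba).round(2),np.round(bs,1))
        psi+=np.mean(an)
    return psi,A,out
if __name__=="__main__":
    import sys
    psi,A,o=measure(dict(np.load(sys.argv[1]))); print("psi",np.degrees(psi),[ (A@o[k][0]).round(4) for k in o])
    d=o["blue"][0]-o["orange"][0]; print("line yaw",np.degrees(np.arctan2(-d[0],d[1])))
E
python3 rib.py w5.npz
```

```text
green [0.5624 0.245  0.1301] yaw 2.84 [89.7 24. ] 2222 n az/tilt 2.82 40.0 outline [0.3899 0.2353 0.3363] -0.03 [138.9  61.4]
blue [0.5582 0.3318 0.1303] yaw 2.85 [90.  23.7] 2245 n az/tilt 5.79 40.13 outline [0.3859 0.3232 0.3364] 0.08 [139.9  58.9]
orange [0.5671 0.1582 0.1297] yaw 2.55 [90.1 24.5] 693 n az/tilt -0.41 39.83 outline [0.4348 0.215  0.3731] -89.87 [367.6 361.2]
psi 2.7441785166660972 [array([ 0.5229,  0.2177, -0.2689]), array([ 0.5231,  0.3047, -0.2688]), array([ 0.5231,  0.1309, -0.2697])]
line yaw 2.932180657214956
```

```bash
cat > geo.py <<'E'
from h import *
psi=np.radians(2.83); n=np.array([-.6428*np.cos(psi),-.6428*np.sin(psi),.766]); ry=np.array([-np.sin(psi),np.cos(psi),0])
rib=np.array([.5624,.245,.1301]); O=pose(-n,ry)
E
python3 - <<'E'
from geo import *
env.move_to(rib+.06*n,O); hit=env.line_to(rib-.0065*n,velocity=.06,contact_N=8); print(hit,(env.read_position()-rib)@n,env.read_force())
env.grasp(60); print(env.read_finger_gap()*92,env.read_grasp_force(),env.read_force(),env.read_time())
for d in(.006,.014,.022,.04):
    env.line_to(rib+(d-.0065)*n,velocity=.03); F=env.read_force(); print(d,(env.read_position()-rib)@n+.0065,F@n,F.round(1),env.read_ft_torque().round(2),env.read_finger_gap()*92)
env.line_to(rib+.12*n,velocity=.12); print(env.read_force(),env.read_finger_gap()*92,env.read_time()); snap("w6")
E
```

```text
False -0.00621703735566088 [ 0.16844226  0.00022567 -0.19801091]
23.481339934129473 60.00018060207367 [ 0.2297785  -0.63383456  0.26250404] 16.6417
0.006 0.0054686249824077385 -10.515181522506714 [ 6.9  0.8 -7.9] [0.18 0.54 0.13] 23.723357780804612
0.014 0.013686822283844696 -5.918200038808866 [ 0.9 -1.3 -7. ] [-0.24  1.51 -0.2 ] 23.46758115754923
0.022 0.022372533183313746 -2.195064973023245 [-1.8 -2.3 -4.5] [-0.51  1.51 -0.45] 23.230215683105975
0.04 0.040109208211298 -2.904496518807434 [ 0.4 -0.3 -3.5] [-0.07  1.02 -0.02] 23.72045875240767
[-0.67050748  0.61601472 -3.50083076] 23.8641696546346 19.4417
```

View pics/w6.png

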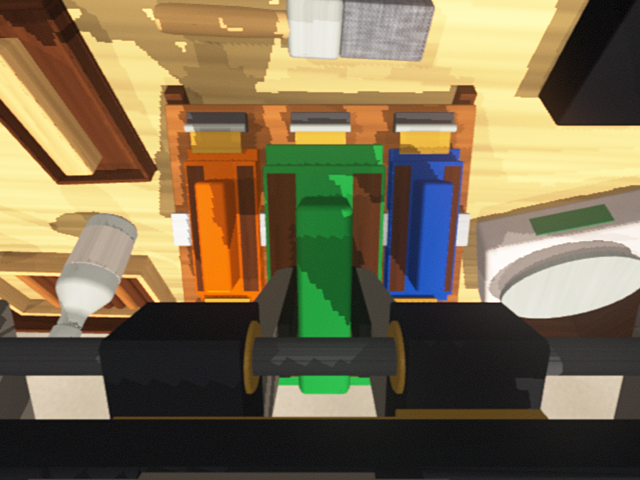

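The green mould is held and clear of the catches, with its rib at about (325,270). Orange and blue are still clipped on the rack at (225,230) and (432,230). Next I'll check the mould's attitude in the hand.

```bash
cat > inhand.py <<'E'
from geo import *
def inhand(f,p,rv):
    Rm=R.from_rotvec(rv).as_matrix(); P=(cloud(f)-p)@Rm; hsv=cv2.cvtColor(f["img"],cv2.COLOR_RGB2HSV).astype(int)
    m=(hsv[...,0]>45)&(hsv[...,0]<80)&(hsv[...,1]>120)&(np.abs(P[...,2])<.07)
    for nm,b in(("rib top",m&(abs(P[...,1])<.010)&(P[...,2]<.008)),("ledge",m&(P[...,2]>.026)&(P[...,2]<.042)&(abs(P[...,1])>.014))):
        q=P[b]
        if len(q)<40: print(nm,len(q)); continue
        for _ in range(4):
            c,*_x=np.linalg.lstsq(np.c_[q[:,:2],np.ones(len(q))],q[:,2],rcond=None); e=q[:,2]-np.c_[q[:,:2],np.ones(len(q))]@c; q=q[abs(e)<max(.0015,2*e.std())]
        print(nm,len(q),"z0",c[2].round(4),"slope x,y deg",np.degrees(np.arctan(c[:2])).round(2),"x",np.percentile(q[:,0],[1,99]).round(4),"y",np.percentile(q[:,1],[1,99]).round(4))
    q=P[m&(P[...,2]>.02)]; print("all low",np.percentile(q,[.3,99.7],axis=0).round(4).tolist())
    k=q[q[:,0]>q[:,0].max()-.05]; print("yaw of low outline",rect(q[:,:2]))
E
python3 - <<'E'
from inhand import *
inhand(dict(np.load("w6.npz")),env.read_position(),env.read_eef_rot())
a=np.radians(90-3.65)
for z in(.30,.2,.11): 
  for s in (0,np.pi):
    q=env.solve_ik([.5715,-.239,z],down(a+s)); print(z,s,None if q is None else q.round(2))
print(env.read_qpos().round(2))
E
```

```text
rib top 6791 z0 -0.0069 slope x,y deg [ 0.07 -0.38] x [-0.0429  0.0437] y [-0.0098  0.0098]
ledge 1359 z0 0.0351 slope x,y deg [ 0.02 -0.05] x [-0.0694  0.0692] y [-0.0289  0.0297]
all low [[-0.0693, -0.0294, 0.0231], [0.0692, 0.0299, 0.0368]]
yaw of low outline (array([-0.0004332 ,  0.00025855]), np.float64(0.0006581599518926673), [139.34742736816406, 59.85394287109375])
0.3 0 [ 0.02  0.37  0.43  1.64 -0.16  1.17  1.99]
0.3 3.141592653589793 [ 0.52  0.38 -0.23  1.6   0.09  1.18 -1.37]
0.2 0 [ 0.15  0.46  0.26  1.73 -0.14  0.97  1.97]
0.2 3.141592653589793 [ 0.52  0.47 -0.23  1.7   0.13  0.98 -1.4 ]
0.11 0 [ 1.14  1.05 -1.3   1.72  1.07  1.26  1.08]
0.11 3.141592653589793 [ 0.52  0.58 -0.23  1.76  0.17  0.82 -1.43]
[-0.57  0.14 -0.21  2.31  1.33  0.48 -0.31]
```

```bash
python3 - <<'E'
from inhand import *
env.line_to(rib+.14*n+[-.02,0,.05],velocity=.15)
env.move_to([.50,.0,.29],down(np.radians(88)))
env.move_to([.5715,-.239,.19],down(np.radians(86.35))); env.sleep(.2)
print(env.read_position(),env.read_force(),env.read_time(),env.read_qpos().round(2),env.solve_ik([.5715,-.239,.06],down(np.radians(86.35))).round(2))
snap("w7"); inhand(dict(np.load("w7.npz")),env.read_position(),env.read_eef_rot())
E
```

```text
[ 0.57224565 -0.23724377  0.19078805] [ 0.34144431  0.14638334 -2.80103602] 22.725 [-0.01  0.49  0.47  1.75 -0.26  0.97  2.07] [ 0.05  0.66  0.4   1.81 -0.36  0.74  2.15]
rib top 6716 z0 -0.0068 slope x,y deg [ 0.06 -0.6 ] x [-0.0421  0.044 ] y [-0.0097  0.0098]
ledge 1328 z0 0.0351 slope x,y deg [-0.01 -0.04] x [-0.0691  0.0696] y [-0.0284  0.0296]
all low [[-0.069, -0.0289, 0.0209], [0.0696, 0.03, 0.0366]]
yaw of low outline (array([-0.0001619 ,  0.00047065]), np.float64(-0.0005113269292955636), [139.50637817382812, 59.393043518066406])
```

View pics/w7.png

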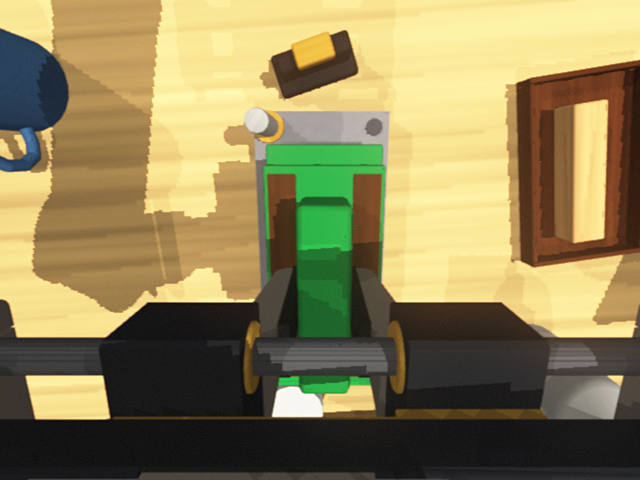

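The mould is held level above the bed, with its outline from (265,145) to (385,390). The pillar top is at (262,122) and the near edge of the bed is at row 112. I'll check the bed pose from this view before lowering.

```bash
python3 - <<'E'
from inhand import *
f=dict(np.load("w7.npz")); Z=cloud(f)[...,2]; S=cv2.cvtColor(f["img"],cv2.COLOR_RGB2HSV)[...,1]
m=np.zeros((480,640),bool); m[100:145,235:290]=1; m&=(Z>.079)&(Z<.09); q=rays(f,uvs(m),.084); print("pil-",((q.max(0)+q.min(0))/2).round(4),np.ptp(q,0),m.sum())
m=np.zeros((480,640),bool); m[105:145,240:400]=1; m&=(Z>.02)&(Z<.029)&(S<70); m=blob(m); q=rays(f,uvs(m),.024)
a=np.radians(-3.65); A=np.array([[np.cos(a),np.sin(a)],[-np.sin(a),np.cos(a)]]); b=(q-[.5715,-.2390])@A.T
print("bed near edge x",np.percentile(b[:,0],.5),"(-0.1)  y+",np.percentile(b[:,1],99.5),"(+.058)", len(q))
k=b[b[:,1]>.03]; print("near-right edge x",k[:,0].min())
print(env.read_position(),env.read_time())
print("tool yaw",np.degrees(np.arctan2(*R.from_rotvec(env.read_eef_rot()).as_matrix()[[1,0],1])))
E
```

```text
pil- [ 0.4817 -0.2778] [0.01734603 0.01804761] 548
bed near edge x -0.10013055668199725 (-0.1)  y+ 0.05698739695378035 (+.058) 3630
near-right edge x -0.10017598862544407
[ 0.57211637 -0.23756452  0.19071095] 22.775
tool yaw 86.47491197162996
```

```bash
python3 - <<'E'
from inhand import *
o=down(np.radians(86.35)); t=np.array([.5715,-.2389])
env.line_to([*t,.085],o,velocity=.1); env.sleep(.3); p=env.read_position(); print(p,env.read_time())
c=t+(t-p[:2]); env.line_to([*c,.076],o,velocity=.03); env.sleep(.2); print(env.read_position(),env.read_force())
hit=env.line_to([*c,.0588],o,velocity=.02,contact_N=10); print(hit,env.read_position(),env.read_force(),env.read_ft_torque(),env.read_time())
E
```

```text
[ 0.57169689 -0.23889448  0.0853923 ] 24.275
[ 0.57136137 -0.23898914  0.07609373] [-0.30016416  0.02300982 -3.40141664]
True [ 0.57111129 -0.23881127  0.05960081] [-0.47238907  0.63088862  5.84625   ] [-0.00208573  0.06504382  0.01563891] 25.7083
```

```bash
python3 - <<'E'
from inhand import *
o=down(np.radians(86.35)); p=env.read_position()
hit=env.line_to([p[0],p[1],.0580],o,velocity=.01,contact_N=6); print(hit,env.read_position(),env.read_force())
env.ungrasp(); env.sleep(.1); p=env.read_position(); print(p,env.read_force())
env.line_to([p[0],p[1],.24],velocity=.15); env.sleep(.2); f=snap("w8"); P=cloud(f); Z=P[...,2]
hsv=cv2.cvtColor(f["img"],cv2.COLOR_RGB2HSV).astype(int); m=blob((hsv[...,0]>45)&(hsv[...,0]<80)&(hsv[...,1]>120)); a=np.radians(-3.65)
A=np.array([[np.cos(a),np.sin(a)],[-np.sin(a),np.cos(a)]]); q=P[m]; b=np.c_[(q[:,:2]-[.5715,-.239])@A.T,q[:,2]]
for nm,k in(("ledge-",(b[:,0]<-.062)),("ledge+",b[:,0]>.062),("rib-",(b[:,2]>.058)&(b[:,0]<-.01)),("rib+",(b[:,2]>.058)&(b[:,0]>.01)),("layer y+",(abs(b[:,1]-.024)<.005)&(abs(b[:,0])<.055)),("layer y-",(abs(b[:,1]+.024)<.005)&(abs(b[:,0])<.055))): print(nm,k.sum(),np.median(b[k,2]) if k.any() else None)
print(np.percentile(b,[.3,99.7],axis=0).round(4).tolist()); B=blob((Z>.02)&(Z<.03)&(hsv[...,1]<60)); print("plate z",np.median(Z[B]),env.read_time()); snap("s9","scene"); snap("t9","top")
x=[cv2.imread(f"pics/{i}.png") for i in("w8","t9")]; cv2.imwrite("pics/end.png",np.vstack([x[0][:300],x[1][110:330]]))
E
```

```text
True [ 0.57113311 -0.23882823  0.05964805] [-0.14693543  0.80191785  4.28216354]
[ 0.57035028 -0.2384177   0.05875739] [-0.36673557 -0.49243506 -0.06405716]
ledge- 470 0.02441663992606377
ledge+ 290 0.024389686623022683
rib- 1003 0.06624116034715882
rib+ 840 0.06626061646760456
layer y+ 43 0.03545492923448751
layer y- 138 0.03440797864991216
[[nan, nan, nan], [nan, nan, nan]]
plate z 0.0243728132695675 28.7083
```

View pics/end.png

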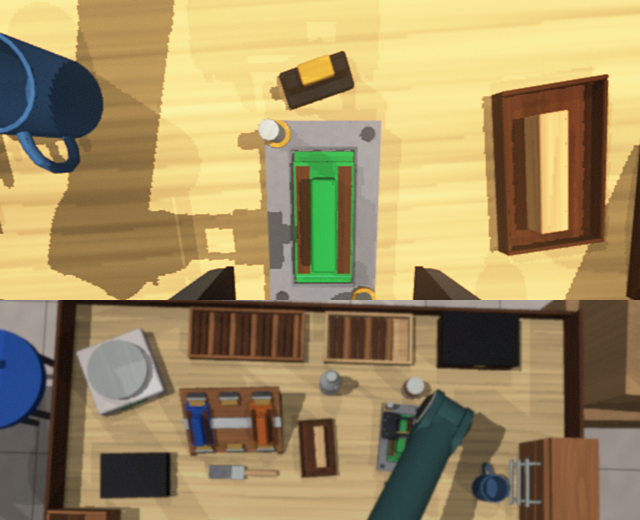

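The mould is in the pocket at (323,215). Its ledges measure 24.4 mm at both ends, flush with the plate at 24.4 mm, and the rib top is at 66.2 mm. The spacer is in the tray at (555,170), and orange and blue are still clipped on the rack. The gripper is clear, so I'm handing in.

```bash
python3 -c "
from station import env
print(env.sign_off())"
```

```text
the job is handed in; nothing more can be done
None
```

The job is handed in at about 29 s of the 58 s: the spacer lies flat in the tray, the green mould is rib up and fully home in the pocket (ledges level with the plate), the other two moulds are still on the rack, and I saw nothing else disturbed in the final pictures.

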